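# Latch a slip-casting mould shut

### The job

Close the two-part plaster mould: bring the loose half up against the fixed one, hook the latch's wire loop under the lip of the keeper, and then press the lever down flat past centre so that it stays down by itself and clamps the two halves tight. Leave the bowl, the cup and the scraper where they are.

Things in the scene. Friction and masses are not known exactly. Their poses are not given: they have to be found in the camera images.
- mould_base: Plywood board 345 x 178 x 12 mm fixed to the bench; it carries the fixed plaster half, two low rails and the latch. x axis: draw direction, from the fixed to the loose half; z up. Origin on the bench right below the lever's pivot. In its frame: board x -140..205 mm; fixed half x -125..25, y -65..65, top 87 mm over the bench; rails x 25..200, 28 mm high, inner faces y = +-67.
- loose_half: Loose plaster block 110 (x) x 130 (y) x 75 mm, about 0.9 kg, on the board between the rails (2 mm play each side), free to slide along the board's x. Origin at the centre of its underside, 12 mm over the bench; axes about parallel to the board's. Seam face at its x = -55, outer face at +55. Home: its origin at x = 80 mm of the board.
- keeper_catch (a point): Where the end bar's centre lies when hooked: under the lip, against the post of the steel keeper on the loose half's top. The keeper is an upside-down L, 36 mm wide in y. In the loose half's frame: this point x = -11; post x -25..-15, 21 mm high; lip from there to x = -3 (away from the fixed half), 10 mm thick, its underside 11 mm over the plaster top.
- seam_fixed (a point): Centre of the fixed half's seam face (x = 25 mm of the board, 49.5 mm over the bench).
- seam_loose (a point): Centre of the loose half's seam face; meets seam_fixed when the halves are closed.
- lever (a joint): Angle of the latch lever, a steel plate 34 mm wide, 6 mm thick, 100 mm long from its pivot, the last 18 mm bent up. 0 = flat, pointing away from the keeper (board -x), its end stop; 1.57 = upright; 1.95 = leaning over towards the keeper, its other stop. Stiff hinge (0.13 N m): it stays where it is left.
- lever_pivot (a point): Lever's pivot axis (along the board's y), at the board's x = 0, 105 mm over the bench.
- lever_tip (a point): Point on the lever's middle line, 80 mm from its pivot.
- bail (a joint): Angle of the wire loop against the lever. The loop swings on a cross pin of the lever 30 mm from the lever's pivot. Loop elevation = bail minus lever: 0 = level, pointing to the keeper (board +x); 1.57 = upright. Range -0.4 to 3.4. Friction hinge (0.06 N m): the loop does not fall by itself and turns along with the lever unless held.
- bail_bar (a point): Centre of the loop's end bar: 8 mm thick, 60 mm long along y, 95 mm from the cross pin; two side wires 7 mm thick at y = +-30. The loop stretches (7 N per mm), about 5 mm as the lever passes centre. The bar first goes down on the plaster beyond the lip, then back under it to the post; with the halves closed this needs the lever at 1.6 or more.
- bowl: White porcelain bowl, 116 mm wide, 52 mm high, a bystander. Origin under its centre.
- cup: White porcelain cup, 80 mm wide, 85 mm high, a bystander. Origin under its centre.
- scraper: Scraper with a handle, 170 mm long, lying on the bench, a bystander.
Not all that is in view belongs to the job. What is meant by the loose_half is not pink, and is the smaller of those in its own colour.

How it is judged:
On the way:
1. the loop's end bar is under the keeper's lip while the lever is still raised (value of joint lever above 0.4 rad and x of bail_bar in the frame of keeper_catch between -0.003 and 0.009 m and z of bail_bar in the frame of keeper_catch below 0.003 m), for 0.1 s.
At the end, for the whole second after the job is handed in: Lever flat (under 0.08 rad) and staying so untouched; end bar hooked under the lip against the post (within 6 mm of keeper_catch); halves closed (gap under 3 mm, offset under 5 mm, square within 0.04 rad) and at rest; bowl, cup and scraper within 30 mm of where they stood (value of joint lever below 0.08 rad and distance between bail_bar and keeper_catch below 0.006 m and distance between seam_loose and seam_fixed below 0.005 m and x of seam_loose in the frame of mould_base below 0.028 m and angle between the x axis of loose_half and the x axis of mould_base, either way round below 0.04 rad and linear speed of loose_half below 0.01 m/s and distance of each of bowl, cup, scraper from where it was at the start of the episode below 0.03 m).
It fails at once if a bystander is moved (distance of any of bowl, cup, scraper from where it was at the start of the episode above 0.03 m).
It also fails if it takes over 67 s, if anything falls off the work surface, if the arm or the gripper's body presses on something with over 40 N, if the wrist force passes 120 N, or if a joint passes its speed limit or range.

### The arm

A 7-joint arm with a two-finger parallel gripper is mounted at the origin on the work surface. World frame = base frame: x ahead of the robot, y to its left, z up, the work surface at z = 0. Lengths are in m, angles in rad, forces in N, time in s.
With the tool pointing down it reaches from about 0.4 to 0.85 m from the base axis. Payload 4.5 kg.
Tool frame: the origin (TCP) lies at the very end of the fingers, on their centre line; the grasp point (between the pads) lies 19 mm behind it (env.grasp_offset is the distance from the TCP to the grasp point, in m); z points along the fingers, y is the line along which they close (so a half turn about z gives the same grasp; the last joint's range is limited). The gripper opens to 85 mm and grips with 20 to 120 N. Pads are 22 mm wide; open, the fingers measure 114 mm over their backs; the gripper's body (76 mm by 85 mm) begins 54 mm behind the grasp point. The pads swing forward as they close: fully open they stand 13 mm farther back than shut.
Start: joints at [-1.101, 0.689, -0.195, 1.565, 0.157, 0.902, -0.215], TCP at [0.264, 0.567, 0.231] pointing down, gripper open.
Joint ranges: [-3.01, 3.01], [-0.46, 2.08], [-1.47, 1.51], [0.13, 2.56], [-1, 4.14], [0.04, 2.09], [-2.66, 2.66]. Speed limits (rad/s): [2.57, 2.57, 3.14, 3.14, 3.14, 3.14, 3.14].

### API

Orientations are given as [roll, pitch, yaw] about the fixed x, y, z axes, in that order (R = Rz(yaw) Ry(pitch) Rx(roll)).
In Python, from station import env gives the robot as it stands.
- The arm moves only by the tool servo_tool, never from a script. Its argument "commands" is a list that holds one entry, the list of rows, each a list of 4 numbers: the shift along the tool's x, y, z in m, then the turn about the tool's z in rad. In form: [[[tx, ty, tz, yaw], ...]]. A call has 1 to 10 rows; each row is the pose to reach, as a shift and turn from the pose commanded when the call began, along the tool's axes at that moment; what a row does not reach only later rows make up. A row lasts 1/10 s, in which the tool goes at most 50 mm and 8.59 degrees, less where a joint would pass 70% of its speed; a pose out of reach is approached as far as the arm can. A call with a gripper value outside its range is refused whole. "grip" is the gripper's target within -1 to 1 (shut at 1, half-way at 0, fully open at -1), set as the call begins (left out, the last holds). The fingers move at their own pace and stop on an object; the grip force is fixed at half the most. Time passes only in rows, so rows that repeat a pose let the fingers close. It gives the time, the measured TCP pose, the force, the opening and the grip force at its end, in the units of the state.
- env.read_state(): the state, without advancing time (a new reading comes with each control period).
- env.snapshot(name): name is "scene" or "top" or "wrist"; returns the picture (480x640x3 uint8, blue, green, red); there is no depth.
- env.camera_params(name): a dict with "camera_matrix" (3x3 intrinsics, pixels), "view" (4x4, takes a point from world to camera coordinates); the wrist camera has in their place "T_tool_cam" (4x4, takes a point from camera to tool coordinates, whose origin is the TCP and whose axes are the flange's). Camera axes: x right, y down, z forward; pixel columns grow to the right and rows downward; lengths in m; the calibration is good to about 2 mm. The wrist camera is an equidistant fisheye: a pixel r from the principal point sees the ray r / f radians off the axis. A picture is of the moment at which its call begins: read the wrist's pose just before it. camera_params takes no time and is no camera call.
- env.sign_off(): hands the job in; it is judged then, once.
The state is a dict: "time": time; "joint_pos": joint angles; "dq": joint speeds; "effort": joint torques, N m; "tcp_pos": TCP position; "orientation": TCP orientation; "ft_force": force on the tool from outside, world axes, zero at the start; "moment": the same for the moment, N m; "gripper_width": finger opening in m; "grip_force": force on a finger pad.
Only numpy, scipy, OpenCV 4.12 (cv2) and the standard library are available. Lean on these libraries where they do the work, as an engineer would, in place of code of your own. Each camera call takes 0.05 s, during which the arm holds its last target. There are 200 camera calls.

## Working session

There is one attempt and no reset: what is moved stays moved. The work goes in short steps, Python scripts to look and compute and a tool call to move; the robot and the scene stay as the last step left them, time stands still between calls to the robot, and variables do not carry over. Pictures are saved under pics/ and viewed, at most 10 in all, crops included, and the job is handed in when it is done.

Besides the shell and the picture viewer there is one more tool, called after "Emit:" as name(argument=value, ...), one argument or row to a line, values as JSON. servo_tool: Moves the arm, as the interface text tells. Its arguments: {"type":"object","properties":{"commands":{"type":"array","items":{"type":"array","items":{"type":"array","items":{"type":"number"}}}},"grip":{"type":"number"}},"required":["commands"]}

```bash
mkdir -p pics; ls; python3 - <<'E'
from station import env
import cv2,numpy as np
np.set_printoptions(precision=4,suppress=True)
for n in("scene","top"):
    cv2.imwrite(f"pics/{n}0.png",env.snapshot(n)); print(n,env.camera_params(n))
print(env.camera_params("wrist"));print(env.read_state())
E
```

```text
pics
scene {'camera_matrix': array([[447.009 ,   0.    , 315.2905],
       [  0.    , 447.009 , 239.4281],
       [  0.    ,   0.    ,   1.    ]]), 'view': array([[ 0.5927,  0.8054, -0.0093, -0.2645],
       [ 0.4986, -0.376 , -0.781 , -0.1308],
       [-0.6325,  0.4583, -0.6244,  1.3991],
       [ 0.    ,  0.    ,  0.    ,  1.    ]])}
top {'camera_matrix': array([[449.368 ,   0.    , 315.121 ],
       [  0.    , 449.368 , 243.8657],
       [  0.    ,   0.    ,   1.    ]]), 'view': array([[-0.026 , -0.9997,  0.0041, -0.0128],
       [-0.9874,  0.0251, -0.1564,  0.4849],
       [ 0.1563, -0.0081, -0.9877,  0.9789],
       [ 0.    ,  0.    ,  0.    ,  1.    ]])}
{'camera_matrix': array([[371.6483,   0.    , 316.8403],
       [  0.    , 371.6483, 238.3518],
       [  0.    ,   0.    ,   1.    ]]), 'T_tool_cam': array([[-0.0001, -0.9626, -0.2711,  0.0685],
       [ 1.    , -0.0001, -0.0001,  0.0006],
       [ 0.0001, -0.2711,  0.9626, -0.1422],
       [ 0.    ,  0.    ,  0.    ,  1.    ]])}
{'time': 0.1, 'joint_pos': array([-1.1012,  0.6899, -0.1945,  1.5662,  0.1573,  0.9025, -0.2151]), 'dq': array([-0.0003, -0.0026, -0.0003, -0.0032,  0.0009, -0.0005, -0.001 ]), 'effort': array([ -0.0049, -54.0602,  -1.2721, -15.8986,   0.0093,   0.0044,
        -0.    ]), 'tcp_pos': array([0.2636, 0.5661, 0.2306]), 'orientation': array([-3.14  ,  0.0001,  2.7059]), 'ft_force': array([ 0.0823, -0.6935, -0.1528]), 'moment': array([-0.0344,  0.0213,  0.0076]), 'grip_force': 0.0, 'gripper_width': 0.08553652432474164}
```

View pics/scene0.png

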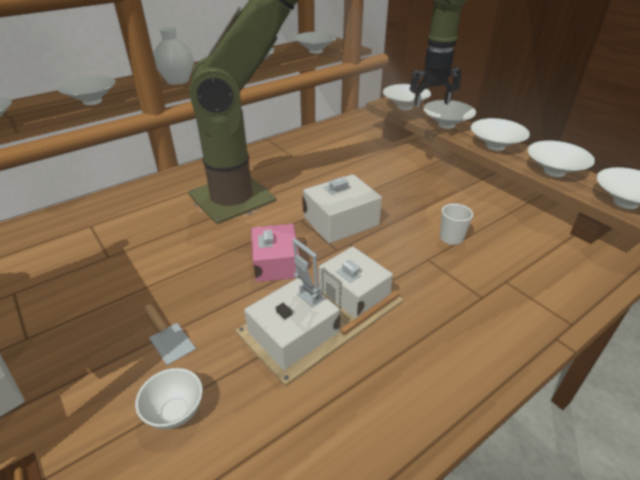

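View pics/top0.png

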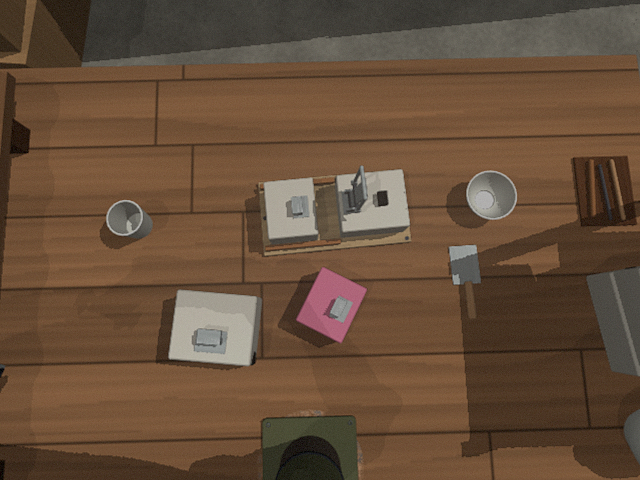

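Candidates for loose_half are, in the top picture, the white block on the board (290,210), the larger white block (215,328) and the pink block (332,305). It is the smaller white one on the board. I'll check it in close crops.

```bash
python3 - <<'E'
import cv2,numpy as np
t=cv2.imread("pics/top0.png")[155:265,245:425]; s=cv2.imread("pics/scene0.png")[225:385,230:410]
cv2.imwrite("pics/c1.png",cv2.resize(t,None,fx=4.4,fy=4.4,interpolation=cv2.INTER_CUBIC))
cv2.imwrite("pics/c2.png",cv2.resize(s,None,fx=3.7,fy=3.7,interpolation=cv2.INTER_CUBIC))
E
```

```text
(no output)
```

View pics/c1.png

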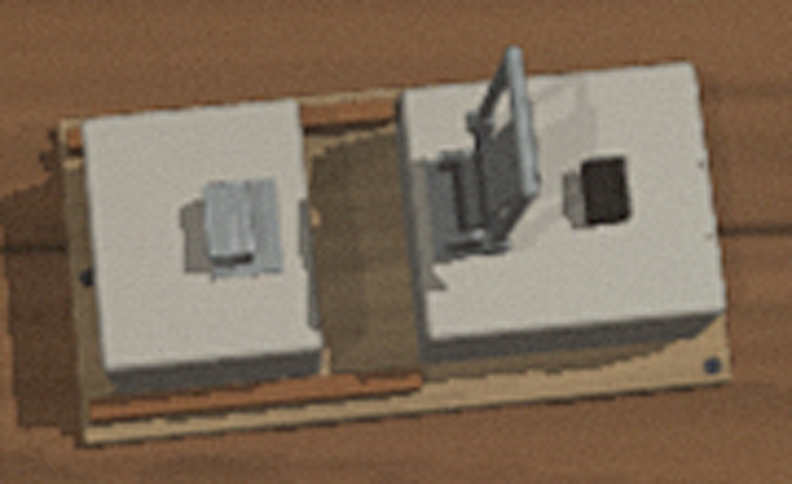

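View pics/c2.png

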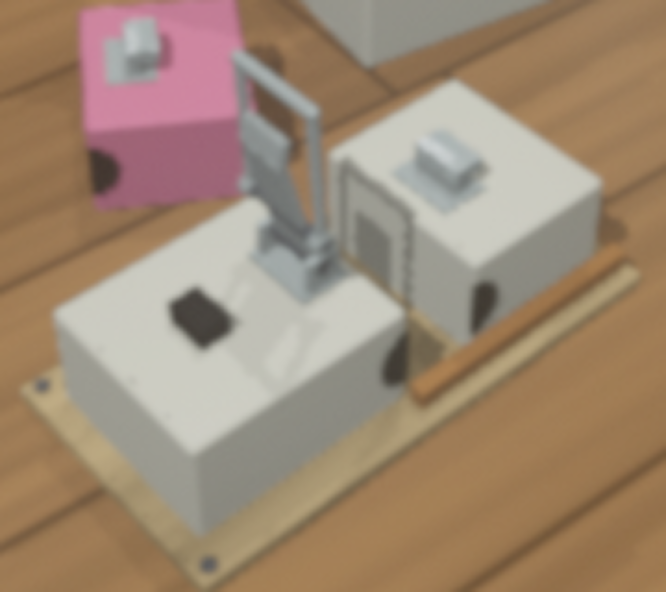

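The top crop confirms it. The white block on the board carries a keeper at crop (230,225). The bar's ends are at about (513,52) and (533,190) in the top crop, and (240,57) and (316,112) in the scene crop. Next I'll fit the poses.

```bash
cat > h.py <<'E'
import numpy as np,cv2
from station import env
from scipy.optimize import least_squares
np.set_printoptions(precision=4,suppress=True)
C={n:env.camera_params(n) for n in("scene","top")}
def proj(n,P):
    P=np.atleast_2d(P);V=C[n]["view"];q=(P@V[:3,:3].T+V[:3,3])@C[n]["camera_matrix"].T
    return q[:,:2]/q[:,2:]
def b2w(p,P):
    P=np.atleast_2d(P);c,s=np.cos(p[2]),np.sin(p[2])
    return np.c_[p[0]+c*P[:,0]-s*P[:,1],p[1]+s*P[:,0]+c*P[:,1],P[:,2]]
def barpt(L,b,y=0,l=.095): # lever, bail -> board frame bar
    e=b-L
    return [-.03*np.cos(L)+l*np.cos(e),y,.105+.03*np.sin(L)+l*np.sin(e)]
E
python3 - <<'E'
from h import *
T=lambda u:np.array(u)/4.4+[245,155]
S=lambda u:np.array(u)/3.7+[230,225]
F=[("top",T,[(403,92),(692,66),(724,312),(430,338)],[(25,-65,87),(-125,-65,87),(-125,65,87),(25,65,87)]),
("top",T,[(60,122),(85,443),(730,380)],[(205,-89,12),(205,89,12),(-140,89,12)]),
("scene",S,[(405,315),(200,452),(55,315)],[(25,-65,87),(-125,-65,87),(-125,65,87)]),
("scene",S,[(207,588),(22,390),(635,270)],[(-140,-89,12),(-140,89,12),(205,-89,12)])]
r=lambda p:np.concatenate([(proj(n,b2w(p,np.array(B)/1e3))-f(u)).ravel() for n,f,u,B in F])
s=least_squares(r,[.55,-.05,1.6]);p=s.x;print(p,r(p).round(1))
L=[("top",T,[(83,122),(297,100),(321,347),(106,368)],[(55,-65,87),(-55,-65,87),(-55,65,87),(55,65,87)]),("scene",S,[(600,185),(475,265),(332,158),(455,80)],[(55,-65,87),(-55,-65,87),(-55,65,87),(55,65,87)])]
def lo(q):return np.concatenate([(proj(n,b2w(p,b2w([q[0],q[1],q[2]],np.array(B)/1e3)))-f(u)).ravel() for n,f,u,B in L])
s=least_squares(lo,[.14,0,0]);print("loose",s.x,lo(s.x).round(1))
def ba(q):return np.concatenate([(proj(n,b2w(p,[barpt(q[0],q[1],-.03),barpt(q[0],q[1],.03)]))-f(u)).ravel() for n,f,u in[("top",T,[(513,52),(533,190)]),("scene",S,[(316,112),(240,57)])]])
for g in([1.2,2.5],[1.9,3.0],[1.57,3]):
    s=least_squares(ba,g);print("lev,bail",s.x,ba(s.x).round(1),barpt(*s.x))
L,b=s.x;print(b2w(p,barpt(*s.x)),b2w(p,[0,0,.105]),b2w(p,[-.08*np.cos(L),0,.105+.08*np.sin(L)]))
E
```

```text
[ 0.5668 -0.1019  1.6513] [-2.1 -1.  -0.4 -1.9  0.5 -0.5 -1.4  0.7 -2.1 -0.1 -1.1  1.   0.1 -0.2
  0.3 -1.2 -2.5  1.4 -2.1 -0.5 -0.8  0.8 -1.4  0.1  0.9  0.6]
loose [ 0.1296 -0.0025 -0.0065] [-1.3 -1.7 -0.2 -1.5  0.3  0.1 -1.6  0.3  0.6 -0.7 -0.8  1.3 -2.7 -1.1
 -1.1 -0.3]
lev,bail [1.4645 3.1416] [-1.2  0.6 -1.9  0.  -1.8  0.7 -1.6  0.3] [np.float64(-0.013261743608644813), 0, np.float64(0.2292945137808565)]
lev,bail [1.4645 3.1416] [-1.2  0.6 -1.9  0.  -1.8  0.7 -1.6  0.3] [np.float64(-0.013261735689968392), 0, np.float64(0.22929451462416972)]
lev,bail [1.4645 3.1416] [-1.2  0.6 -1.9  0.  -1.8  0.7 -1.6  0.3] [np.float64(-0.013261742030610275), 0, np.float64(0.22929451395071965)]
[[ 0.5679 -0.1151  0.2293]] [[ 0.5668 -0.1019  0.105 ]] [[ 0.5675 -0.1103  0.1845]]
```

```bash
python3 - <<'E'
from h import *
p=[.5668,-.1019,1.6513]
for L in(1.0,1.2,1.4,1.57):
    d=np.array([-np.cos(L),0,np.sin(L)]);o=np.array([0,0,.105])
    P=[o+.082*d+[0,y,0] for y in(-.017,.017)]+[o+.03*d+[0,y,0] for y in(-.03,.03)]
    W=b2w(p,P)
    print(L,((proj("scene",W)-[230,225])*3.7).round().tolist(),((proj("top",W)-[245,155])*4.4).round().tolist())
print(env.read_state()["joint_pos"])
# goal offset in tool frame from current tcp
s=env.read_state();g=b2w(p,[.22,0,.2])[0];print(g,g-s["tcp_pos"]);y=s["orientation"][2];d=g-s["tcp_pos"]
print(np.cos(y)*d[0]+np.sin(y)*d[1],np.sin(y)*d[0]-np.cos(y)*d[1],-d[2])
E
```

```text
1.0 [[249.0, 210.0], [208.0, 176.0], [307.0, 257.0], [237.0, 199.0]] [[566.0, 114.0], [576.0, 187.0], [492.0, 121.0], [508.0, 243.0]]
1.2 [[270.0, 186.0], [229.0, 153.0], [315.0, 249.0], [244.0, 191.0]] [[536.0, 113.0], [546.0, 186.0], [482.0, 121.0], [497.0, 243.0]]
1.4 [[293.0, 166.0], [252.0, 134.0], [323.0, 242.0], [252.0, 184.0]] [[503.0, 114.0], [512.0, 187.0], [470.0, 121.0], [485.0, 244.0]]
1.57 [[313.0, 153.0], [272.0, 121.0], [330.0, 236.0], [259.0, 179.0]] [[472.0, 116.0], [481.0, 189.0], [459.0, 122.0], [474.0, 244.0]]
[-1.1012  0.6899 -0.1945  1.5662  0.1573  0.9025 -0.2151]
[0.5491 0.1174 0.2   ] [ 0.2855 -0.4487 -0.0306]
-0.4481775176010103 -0.286269466044116 0.030571203749972853
```

Emit:
servo_tool(
  commands=[
    [[-0.02,-0.013,0,0.1],[-0.055,-0.035,0,0.21],[-0.095,-0.06,0,0.32],[-0.135,-0.086,0,0.42],[-0.175,-0.11,0,0.53],[-0.215,-0.137,0,0.63],[-0.255,-0.163,0,0.74],[-0.295,-0.188,0,0.85],[-0.335,-0.214,0,0.95],[-0.37,-0.236,0.0,1.055]],
  ],
  grip=1,
)

```text
time: 1.1
tcp_pos: [0.5005, 0.1937, 0.2311]
orientation: [-3.141, 0.001, 1.645]
ft_force: [0.6, -0.2, 0.5]
gripper_width: 0.0
grip_force: 0.0
```

Emit:
servo_tool(
  commands=[
    [[-0.03,0.015,0,0],[-0.06,0.03,0.02,0],[-0.08,0.042,0.05,0],[-0.08,0.042,0.08,0],[-0.08,0.042,0.1,0],[-0.08,0.042,0.1,0],[-0.08,0.042,0.1,0]],
  ],
)

```text
time: 1.8
tcp_pos: [0.5478, 0.1202, 0.1313]
orientation: [-3.141, -0.0, 1.651]
ft_force: [0.3, -0.1, 0.5]
gripper_width: 0.0002
grip_force: 0.0
```

```bash
cat >> h.py <<'E'
B=[.5668,-.1019,1.6513]
def tb():  # tcp in board frame
    s=env.read_state();d=s["tcp_pos"][:2]-B[:2];c,n=np.cos(B[2]),np.sin(B[2])
    return np.array([c*d[0]+n*d[1],-n*d[0]+c*d[1],s["tcp_pos"][2]]),s["orientation"],s["ft_force"],s["time"]
E
python3 - <<'E'
from h import *
print(*tb())
a=env.snapshot("wrist");b=env.snapshot("top")[140:280,230:430]
cv2.imwrite("pics/m1.png",np.hstack([cv2.resize(a,(480,360)),cv2.resize(b,(320,360))[:, :320]]))
E
```

```text
[0.2229 0.0011 0.1313] [-3.141 -0.     1.651] [ 0.303  -0.1245  0.5493] 1.8
```

View pics/m1.png

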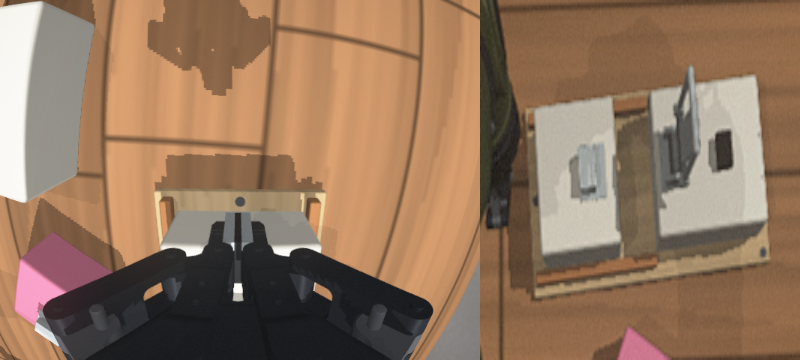

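The wrist view shows the fingers centred on the board and square to it: the board's edges are at columns 156 and 322, the fingers at 239. Now I'll go down and push.

Emit:
servo_tool(
  commands=[
    [[0.002,0,0.04,0],[0.002,0.0,0.081,0],[0.002,0.001,0.081,0],[-0.015,0.001,0.081,0],[-0.027,0.001,0.081,0],[-0.037,0.001,0.081,0],[-0.047,0.001,0.081,0],[-0.055,0.001,0.081,0],[-0.063,0.001,0.081,0],[-0.07,0.001,0.081,0]],
  ],
)

```text
time: 2.9
tcp_pos: [0.5561, 0.0531, 0.0525]
orientation: [3.137, -0.004, 1.653]
ft_force: [-0.6, 6.8, 4.6]
gripper_width: 0.0001
grip_force: 3.5
```

Emit:
servo_tool(
  commands=[
    [[-0.002,0,0,0],[-0.004,0,0,0],[-0.006,0,0,0],[-0.006,0,0,0]],
  ],
)

```text
time: 3.3
tcp_pos: [0.5565, 0.0472, 0.0524]
orientation: [3.137, -0.004, 1.653]
ft_force: [-0.6, 6.5, 4.5]
gripper_width: -0.0002
grip_force: 3.1
```

Emit:
servo_tool(
  commands=[
    [[-0.002,0,0,0],[-0.004,0,0,0],[-0.006,0,0,0],[-0.008,0,0,0],[-0.008,0,0,0]],
  ],
)

```text
time: 3.8
tcp_pos: [0.5578, 0.0435, 0.0524]
orientation: [3.135, -0.008, 1.656]
ft_force: [0.4, 13.6, 4.0]
gripper_width: 0.0001
grip_force: 6.7
```

Emit:
servo_tool(
  commands=[
    [[0.02,0,0,0],[0.03,0,-0.04,0],[0.03,0,-0.09,0],[0.03,0,-0.14,0],[0.03,0,-0.19,0],[0.0,0,-0.205,0],[-0.05,0,-0.21,0],[-0.1,0,-0.21,0],[-0.15,0,-0.21,0],[-0.187,0,-0.21,0]],
  ],
)

```text
time: 4.8
tcp_pos: [0.5697, -0.1553, 0.2619]
orientation: [3.14, 0.003, 1.646]
ft_force: [0.2, -0.7, -0.2]
gripper_width: -0.0002
grip_force: 0.0
```

Emit:
servo_tool(
  commands=[
    [[0,0,0,0],[0,0,0,0]],
  ],
)

```text
time: 5.0
tcp_pos: [0.57, -0.1516, 0.2612]
orientation: [3.141, 0.001, 1.647]
ft_force: [-0.4, -0.3, -0.0]
gripper_width: -0.0001
grip_force: 0.0
```

```bash
python3 - <<'E'
from h import *
print(*tb())
a=env.snapshot("scene")[190:350,200:440];b=env.snapshot("top")[150:260,235:425]
cv2.imwrite("pics/m2.png",np.vstack([cv2.resize(a,None,fx=2.5,fy=2.5,interpolation=2)[:300],cv2.resize(b,(518,300),interpolation=2)[:, :].copy() if 0 else cv2.copyMakeBorder(cv2.resize(b,(518,300),interpolation=2),0,0,0,82,0)]))
E
```

```text
[-0.0498  0.0009  0.2612] [3.141  0.0005 1.6474] [-0.4404 -0.3142 -0.0414] 5.0
```

View pics/m2.png

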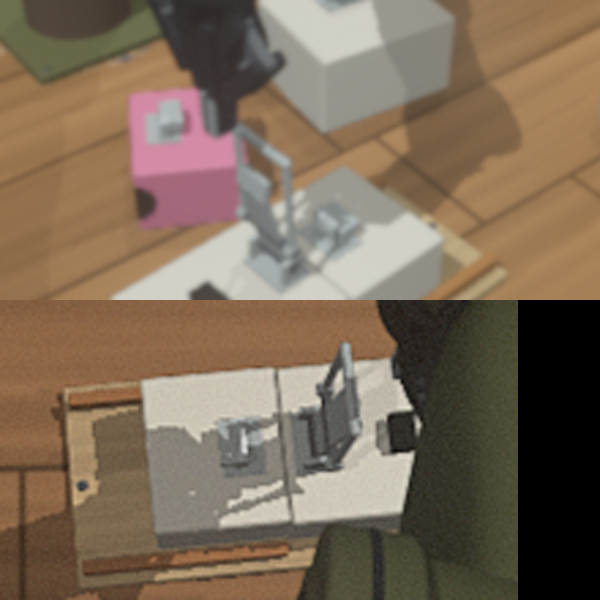

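The halves are closed, with only a thin seam line at (280,440) in the lower picture. The lever leans back at about 1.4 and the loop is upright. Next I'll push the lever over.

Emit:
servo_tool(
  commands=[
    [[0,0,0.04,0],[0,0,0.075,0],[0,0,0.081,0],[0.01,0,0.081,0],[0.02,0,0.081,0],[0.028,0,0.081,0],[0.035,0,0.081,0],[0.041,0,0.081,0],[0.046,0,0.081,0],[0.05,0,0.081,0]],
  ],
)

```text
time: 6.1
tcp_pos: [0.5669, -0.0996, 0.1795]
orientation: [3.141, -0.0, 1.651]
ft_force: [1.4, -2.2, -0.1]
gripper_width: 0.0003
grip_force: 0.7
```

Emit:
servo_tool(
  commands=[
    [[0,0,0,0],[0,0,0,0]],
  ],
)

```text
time: 6.3
tcp_pos: [0.566, -0.0997, 0.179]
orientation: [-3.14, -0.001, 1.651]
ft_force: [-0.3, -0.1, 0.5]
gripper_width: 0.0002
grip_force: 0.0
```

```bash
python3 - <<'E'
from h import *
print(*tb())
a=env.snapshot("scene")[190:350,240:440]
cv2.imwrite("pics/m3.png",cv2.resize(a,None,fx=3.7,fy=3.7,interpolation=2))
E
```

```text
[0.0023 0.0006 0.179 ] [-3.1402 -0.0008  1.6511] [-0.2799 -0.1016  0.4662] 6.3
```

View pics/m3.png

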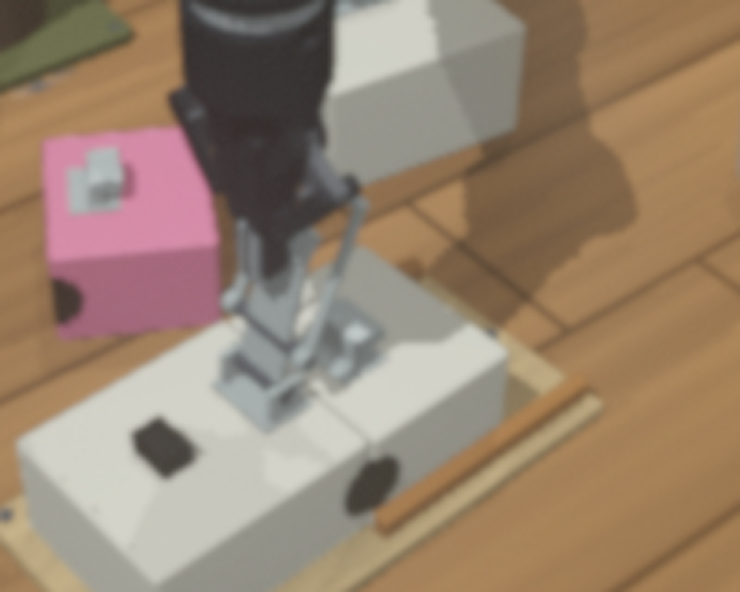

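The lever is now past upright. The loop leans towards the keeper, with its bar end at about (362,205). I'll sweep the loop over.

Emit:
servo_tool(
  commands=[
    [[0,0,-0.02,0],[0.0,0,-0.036,0],[0.01,0,-0.036,0],[0.02,0,-0.036,0],[0.03,0,-0.036,0],[0.04,0,-0.036,0],[0.05,0,-0.036,0],[0.058,0,-0.036,0],[0.064,0,-0.036,0],[0.064,0,-0.036,0]],
  ],
)

```text
time: 7.35
tcp_pos: [0.5614, -0.0348, 0.2152]
orientation: [-3.142, -0.001, 1.653]
ft_force: [-0.2, 0.9, -0.4]
gripper_width: 0.0
grip_force: 0.0
```

Emit:
servo_tool(
  commands=[
    [[0.008,0,0.007,0],[0.016,0,0.016,0],[0.026,0,0.031,0],[0.031,0,0.043,0],[0.035,0,0.054,0],[0.037,0,0.065,0],[0.038,0,0.077,0],[0.038,0,0.089,0],[0.035,0,0.101,0],[0.035,0,0.101,0]],
  ],
)

```text
time: 8.35
tcp_pos: [0.5574, -0.0025, 0.1124]
orientation: [-3.138, 0.001, 1.65]
ft_force: [-0.9, 0.3, 0.4]
gripper_width: -0.0002
grip_force: 0.0
```

```bash
python3 - <<'E'
from h import *
print(*tb())
a=env.snapshot("scene")[190:350,240:440]
cv2.imwrite("pics/m4.png",cv2.resize(a,None,fx=3.7,fy=3.7,interpolation=2))
E
```

```text
[0.0998 0.0013 0.1124] [-3.1383  0.0005  1.6497] [-0.9068  0.3482  0.4183] 8.35
```

View pics/m4.png

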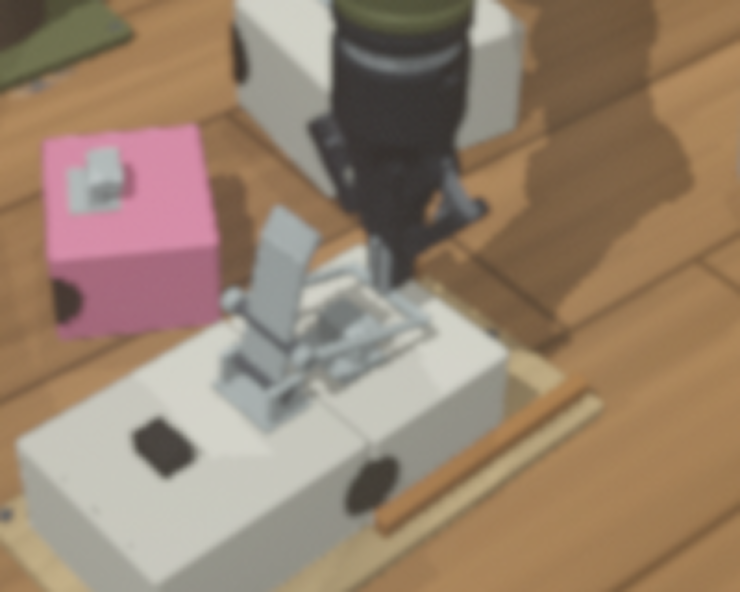

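The loop is down almost level, with its bar end at (430,325) beyond the keeper. I'll press on down to the plaster.

Emit:
servo_tool(
  commands=[
    [[0,0,0.006,0],[-0.001,0,0.011,0],[-0.002,0,0.016,0],[-0.002,0,0.019,0],[-0.002,0,0.019,0]],
  ],
)

```text
time: 8.9
tcp_pos: [0.5588, -0.0037, 0.0952]
orientation: [-3.142, 0.0, 1.651]
ft_force: [-1.0, 0.1, -0.1]
gripper_width: -0.0001
grip_force: 0.1
```

Emit:
servo_tool(
  commands=[
    [[0,0,0.001,0],[0,0,0.002,0],[0,0,0.002,0]],
  ],
)

```text
time: 9.2
tcp_pos: [0.5589, -0.0035, 0.0946]
orientation: [3.141, 0.0, 1.651]
ft_force: [-2.2, -1.3, 11.0]
gripper_width: -0.0004
grip_force: 5.9
```

Emit:
servo_tool(
  commands=[
    [[0,0,-0.02,0],[0,0,-0.05,0],[0.015,0,-0.05,0],[0.015,0,-0.05,0],[0.015,0,-0.05,0],[0.015,0,-0.05,0],[0.015,0,-0.035,0],[0.015,0,-0.02,0],[0.015,0,-0.01,0],[0.015,0,-0.003,0]],
  ],
  grip=-0.1,
)

```text
time: 10.2
tcp_pos: [0.5569, 0.0111, 0.095]
orientation: [-3.14, 0.0, 1.65]
ft_force: [0.1, -0.1, 0.3]
gripper_width: 0.0471
grip_force: 0.0
```

Emit:
servo_tool(
  commands=[
    [[0,0,0.002,0],[0,0,0.004,0],[0,0,0.006,0],[0,0,0.006,0]],
  ],
)

```text
time: 10.6
tcp_pos: [0.5577, 0.0115, 0.0904]
orientation: [3.141, -0.0, 1.651]
ft_force: [0.4, -0.3, -0.1]
gripper_width: 0.047
grip_force: 0.0
```

```bash
python3 - <<'E'
from h import *
print(*tb(),env.read_state()["gripper_width"])
a=env.snapshot("scene")[190:350,240:440]
cv2.imwrite("pics/m5.png",cv2.resize(a,None,fx=3.7,fy=3.7,interpolation=2))
E
```

```text
[ 0.1138 -0.0001  0.0904] [ 3.1412 -0.0001  1.6508] [ 0.3584 -0.261  -0.0664] 10.6 0.04697167889172179
```

View pics/m5.png

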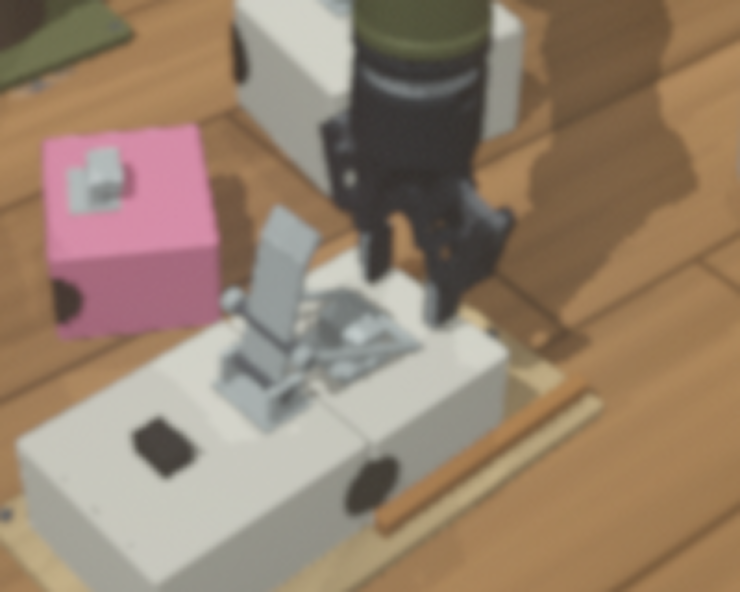

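The bar lies on the plaster with its end at (420,345), and the fingers straddle the keeper beyond it. I'll lower to contact.

Emit:
servo_tool(
  commands=[
    [[0,0,0.002,0],[0,0,0.004,0],[0,0,0.005,0],[0,0,0.005,0]],
  ],
)

```text
time: 11.05
tcp_pos: [0.5574, 0.0115, 0.0851]
orientation: [-3.141, -0.0, 1.651]
ft_force: [-0.1, -0.0, -0.2]
gripper_width: 0.0469
grip_force: 0.0
```

Emit:
servo_tool(
  commands=[
    [[0,0,0.001,0],[0,0,0.002,0],[0,0,0.002,0]],
  ],
)

```text
time: 11.35
tcp_pos: [0.5577, 0.0115, 0.0846]
orientation: [3.141, -0.0, 1.651]
ft_force: [-1.6, 0.1, 11.8]
gripper_width: 0.0472
grip_force: 5.7
```

Emit:
servo_tool(
  commands=[
    [[0,0,-0.0025,0],[-0.004,0,-0.0025,0],[-0.008,0,-0.0025,0],[-0.012,0,-0.0025,0],[-0.016,0,-0.0025,0],[-0.02,0,-0.0025,0],[-0.023,0,-0.0025,0],[-0.026,0,-0.0025,0],[-0.026,0,-0.0025,0]],
  ],
)

```text
time: 12.25
tcp_pos: [0.5591, -0.01, 0.0856]
orientation: [-3.141, -0.006, 1.653]
ft_force: [-1.7, 8.8, 3.1]
gripper_width: 0.0472
grip_force: 4.5
```

Emit:
servo_tool(
  commands=[
    [[-0.002,0,0,0],[-0.004,0,0,0],[-0.005,0,0,0],[-0.005,0,0,0]],
  ],
)

```text
time: 12.65
tcp_pos: [0.5594, -0.0141, 0.0856]
orientation: [-3.14, -0.007, 1.654]
ft_force: [-1.3, 9.7, 4.2]
gripper_width: 0.047
grip_force: 5.3
```

```bash
python3 - <<'E'
from h import *
print(*tb(),env.read_state()["gripper_width"])
a=env.snapshot("scene")[190:350,240:440]
cv2.imwrite("pics/m6.png",cv2.resize(a,None,fx=3.7,fy=3.7,interpolation=2))
E
```

```text
[0.0882 0.0003 0.0856] [-3.1404 -0.0068  1.654 ] [-1.3063  9.7125  4.1906] 12.65 0.047031293436047124
```

View pics/m6.png

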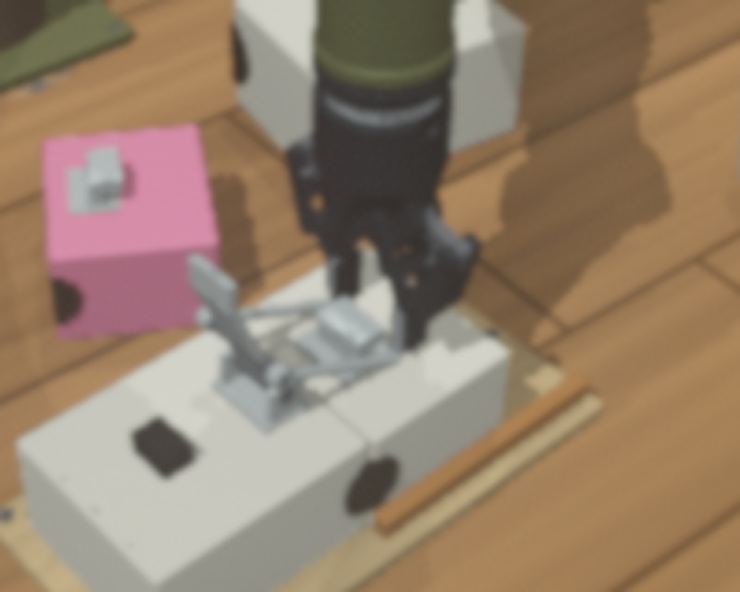

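The bar is being pushed under the lip and the lever has swung back to about 1.1. I'll push on until it meets the post.

Emit:
servo_tool(
  commands=[
    [[-0.002,0,0,0],[-0.003,0,0,0],[-0.004,0,0,0],[-0.005,0,0,0],[-0.005,0,0,0]],
  ],
)

```text
time: 13.2
tcp_pos: [0.5597, -0.0179, 0.0857]
orientation: [-3.14, -0.008, 1.655]
ft_force: [-3.0, 11.9, 4.7]
gripper_width: 0.0469
grip_force: 6.3
```

Emit:
servo_tool(
  commands=[
    [[-0.001,0,0,0],[-0.002,0,0,0],[-0.002,0,0,0]],
  ],
)

```text
time: 13.5
tcp_pos: [0.5598, -0.0193, 0.0858]
orientation: [-3.14, -0.009, 1.655]
ft_force: [-3.0, 14.0, 6.1]
gripper_width: 0.0469
grip_force: 6.9
```

Emit:
servo_tool(
  commands=[
    [[0.01,0,0,0],[0.025,0,0,0],[0.025,0,-0.04,0],[0.025,0,-0.08,0],[0.025,0,-0.12,0],[0.025,0,-0.135,0],[0.025,0,-0.135,0]],
  ],
)

```text
time: 14.2
tcp_pos: [0.5603, -0.0015, 0.2232]
orientation: [3.136, 0.001, 1.65]
ft_force: [-1.0, 0.6, -0.1]
gripper_width: 0.0467
grip_force: 0.0
```

Emit:
servo_tool(
  commands=[
    [[-0.03,0,0,0],[-0.07,0,0,0],[-0.11,0,0,0],[-0.126,0,0,0],[-0.126,0,0,0],[-0.126,0,0,0],[-0.126,0,0,0]],
  ],
  grip=1,
)

```text
time: 14.9
tcp_pos: [0.5686, -0.1242, 0.2202]
orientation: [-3.141, -0.002, 1.654]
ft_force: [0.8, -0.1, 0.1]
gripper_width: -0.0001
grip_force: 0.0
```

```bash
python3 - <<'E'
from h import *
print(*tb(),env.read_state()["gripper_width"])
E
```

```text
[-0.0224 -0.      0.2202] [-3.1407 -0.0021  1.6542] [ 0.8405 -0.0606  0.1036] 14.9 -0.0001375480710611074
```

Emit:
servo_tool(
  commands=[
    [[0,0,0.025,0],[0,0,0.05,0],[-0.004,0,0.06,0],[-0.006,0,0.065,0],[-0.009,0,0.07,0],[-0.012,0,0.074,0],[-0.015,0,0.079,0],[-0.018,0,0.084,0],[-0.018,0,0.084,0]],
  ],
)

```text
time: 15.8
tcp_pos: [0.5707, -0.1462, 0.1371]
orientation: [3.14, 0.001, 1.65]
ft_force: [0.1, 0.1, 0.2]
gripper_width: 0.0
grip_force: 0.2
```

Emit:
servo_tool(
  commands=[
    [[-0.002,0,0.004,0],[-0.004,0,0.007,0],[-0.006,0,0.011,0],[-0.007,0,0.014,0],[-0.01,0,0.02,0],[-0.012,0,0.023,0],[-0.013,0,0.025,0],[-0.014,0,0.027,0],[-0.015,0,0.029,0],[-0.015,0,0.029,0]],
  ],
)

```text
time: 16.8
tcp_pos: [0.571, -0.1596, 0.108]
orientation: [-3.141, -0.001, 1.651]
ft_force: [-1.5, 1.6, 4.8]
gripper_width: -0.0003
grip_force: 2.7
```

Emit:
servo_tool(
  commands=[
    [[0,0,0.001,0],[0,0,0.002,0],[0,0,0.003,0],[0,0,0.004,0],[0,0,0.004,0]],
  ],
)

```text
time: 17.3
tcp_pos: [0.5712, -0.1597, 0.1076]
orientation: [3.141, -0.0, 1.651]
ft_force: [-7.6, 3.6, 32.3]
gripper_width: 0.0004
grip_force: 16.0
```

Emit:
servo_tool(
  commands=[
    [[0,0,-0.03,0],[0,0,-0.07,0],[0.03,-0.01,-0.07,0],[0.07,-0.02,-0.07,0],[0.11,-0.03,-0.07,0],[0.127,-0.038,-0.07,0],[0.127,-0.038,-0.05,0],[0.127,-0.038,-0.02,0],[0.127,-0.038,-0.008,0],[0.127,-0.038,-0.008,0]],
  ],
)

```text
time: 18.3
tcp_pos: [0.522, -0.0368, 0.1103]
orientation: [-3.138, 0.0, 1.65]
ft_force: [0.5, -0.9, 0.7]
gripper_width: 0.0001
grip_force: 0.0
```

```bash
python3 - <<'E'
from h import *
print(*tb())
E
```

```text
[0.0685 0.0394 0.1103] [-3.1378  0.      1.6504] [ 0.5207 -0.9195  0.7195] 18.3
```

Emit:
servo_tool(
  commands=[
    [[0,0,0.004,0],[0,0,0.007,0],[0,0,0.009,0],[0,0,0.009,0]],
  ],
)

```text
time: 18.7
tcp_pos: [0.5235, -0.0364, 0.103]
orientation: [3.141, -0.0, 1.651]
ft_force: [1.0, -0.1, -0.0]
gripper_width: -0.0003
grip_force: 0.0
```

Emit:
servo_tool(
  commands=[
    [[0,0,0.001,0],[0,0,0.002,0],[0,0,0.002,0]],
  ],
)

```text
time: 19.0
tcp_pos: [0.5233, -0.0363, 0.1008]
orientation: [3.142, -0.0, 1.651]
ft_force: [0.0, 0.1, -0.2]
gripper_width: 0.0001
grip_force: 0.0
```

Emit:
servo_tool(
  commands=[
    [[0,0,0.001,0],[0,0,0.002,0],[0,0,0.003,0],[0,0,0.003,0]],
  ],
)

```text
time: 19.4
tcp_pos: [0.5234, -0.0363, 0.0978]
orientation: [3.141, -0.0, 1.651]
ft_force: [-0.5, -0.0, 1.8]
gripper_width: 0.0
grip_force: 0.8
```

Emit:
servo_tool(
  commands=[
    [[0,0,-0.03,0],[0,0,-0.05,0],[-0.04,0.015,-0.05,0],[-0.08,0.03,-0.05,0],[-0.12,0.038,-0.05,0],[-0.127,0.038,-0.05,0],[-0.127,0.038,-0.025,0],[-0.127,0.038,-0.013,0],[-0.127,0.038,-0.013,0],[-0.127,0.038,-0.013,0]],
  ],
)

```text
time: 20.4
tcp_pos: [0.5711, -0.159, 0.1108]
orientation: [-3.141, -0.001, 1.652]
ft_force: [0.6, -0.6, 0.1]
gripper_width: 0.0002
grip_force: 0.0
```

Emit:
servo_tool(
  commands=[
    [[0,0,0.001,0],[0,0,0.002,0],[0,0,0.003,0],[0,0,0.003,0]],
  ],
)

```text
time: 20.8
tcp_pos: [0.5715, -0.1597, 0.1081]
orientation: [3.141, -0.0, 1.651]
ft_force: [-0.1, 0.3, 2.2]
gripper_width: 0.0
grip_force: 1.0
```

Emit:
servo_tool(
  commands=[
    [[0,0,-0.03,0],[0,0,-0.08,0],[0,0,-0.12,0],[0,0,-0.12,0],[0,0,-0.12,0]],
  ],
)

```text
time: 21.3
tcp_pos: [0.5717, -0.16, 0.2287]
orientation: [3.14, 0.001, 1.651]
ft_force: [-0.4, 0.9, 0.2]
gripper_width: 0.0003
grip_force: 0.0
```

```bash
python3 - <<'E'
from station import env
print(env.sign_off())
E
```

```text
the job is handed in; nothing more can be done
None
```

I closed the mould, hooked the loop under the keeper's lip and pressed the lever flat. Touch checks found the lever still flat and the bar's top at the lip's underside, and I handed the job in at about 21 s; no verdict came back.

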